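# Select the crosshair reticle on the measuring machine

## Robot

A 6-joint arm with a two-finger parallel gripper is mounted at the origin on the work surface. World frame = base frame: x ahead of the robot, y to its left, z up, the work surface at z = 0. Lengths are in mm, angles in rad, forces in N, time in s.
With the tool pointing down it reaches from about 350 to 775 mm from the base axis. Payload 7.3 kg.
Tool frame: the origin (TCP) lies at the very end of the fingers, on their centre line; the grasp point (between the pads) lies 19 mm behind it; x points along the fingers, z is the direction in which the jaws open and shut, and the axes are right-handed (so a half turn about x gives the same grasp; the last joint's range is limited). The gripper opens to 92 mm and grips with 3 to 60 N. Pads are 19 mm wide; open, the fingers measure 130 mm over their backs; the gripper's body (75 mm by 190 mm) begins 47 mm behind the grasp point.
Start: joints at [1.196, 0.342, 1.524, -0, 1.275, -0.146], TCP at [119.058, 511.341, 226.741] pointing down, gripper open.
Joint ranges: [-2.53, 2.53], [-0.77, 2.02], [0.04, 2.7], [-1, 4.14], [0.28, 2.66], [-3.11, 3.11]. Speed limits (rad/s): [2.57, 2.57, 3.14, 3.14, 3.14, 3.14].

## Interface

Orientations are given as [roll, pitch, yaw] about the fixed x, y, z axes, in that order (R = Rz(yaw) Ry(pitch) Rx(roll)).
In Python, from plant import * gives the robot as it stands.
- The arm moves only by the tool carry_out, never from a script. Its argument "rows" is a list of rows, each a list of 4 numbers: the shift along the world's x, y, z in mm, then the turn about the world's z in degrees. In form: [[x, y, z, twist], ...]. A call has 1 to 20 rows; each row is the pose to reach, as a shift and turn from the pose measured when the call began; what a row does not reach only later rows make up. A row lasts 1/12 s, in which the tool goes at most 41.7 mm and 7.16 degrees, less where a joint would pass 70% of its speed; a pose out of reach is approached as far as the arm can. A call with a gripper value outside its range is refused whole. "hand" is the finger opening in mm, from 0 to 91.8, set as the call begins (left out, the last holds). The fingers move at their own pace and stop on an object; the grip force is fixed at half the most. Time passes only in rows, so rows that repeat a pose let the fingers close. It gives the time, the measured TCP pose, the force and the opening at its end, in the units of the state.
- get_obs(): the state, without advancing time (a new reading comes with each control period).
- capture(name): name is "scene" or "top" or "wrist"; returns the picture (400x640x3 uint8, red, green, blue); there is no depth.
- camera_info(name): a dict with "camera_matrix" (3x3 intrinsics, pixels), "pose" (4x4, takes a point from camera to world coordinates); the wrist camera has in their place "mount" (4x4, takes a point from camera to tool coordinates, whose origin is the TCP and whose axes are the tool frame's). Camera axes: x right, y down, z forward; pixel columns grow to the right and rows downward; lengths in mm; the calibration is good to about 2 mm. The wrist camera is an equidistant fisheye: a pixel r from the principal point sees the ray r / f radians off the axis. A picture is of the moment at which its call begins: read the wrist's pose just before it. camera_info takes no time and is no camera call.
- close_job(): hands the job in, once; it reports no verdict.
The state is a dict: "time": time; "joint_positions": joint angles; "dq": joint speeds; "tau": joint torques, N m; "tool_pos": TCP position; "tcp_rot": TCP orientation; "contact_force": force on the tool from outside, world axes, zero at the start; "moment": the same for the moment, N m; "grip_width": finger opening in mm.
Only numpy, scipy, OpenCV 4.12 (cv2) and the standard library are available. Lean on these libraries where they do the work, as an engineer would, in place of code of your own. Each camera call takes 0.05 s, during which the arm holds its last target. There are 200 camera calls.

## Task

Push the upright tab of the reticle turret around sideways until it points at the middle of the label with the cross, and once it stands there, press the larger button on the control box right down and let it up to save the setting. Use only the fingertips or the outside of the fingers: do not pinch the tab, do not press the smaller button or press the larger one early, and leave all the loose things standing where they are.

Things in the scene. Friction and masses are not known exactly. Their poses are not given: they have to be found in the camera images.
- turret: the fixed reticle turret's grey housing: a round plate of radius 120 mm, 45 mm tall, with a 180 mm wide rear deck of the same height that runs to 140 mm behind the centre. Origin: on the dial's axis at the housing's underside (bed level); x points to the rear deck, z up
- dial (a joint): angle (rad) of the turret's black dial (radius 50 mm, top 59 mm above the bed; an aluminium hub of radius 16 mm at its middle reaches 64 mm) about the vertical axis through the turret's origin, growing anticlockwise seen from above. At 0 the tab points along the turret's -x axis. Turns from -1.75 to +1.75; there are no clicks: friction of 0.14 N m (about 2 N at the tab) keeps it wherever it is left
- tab_mid (a point): middle of the upright radial tab on the dial: 65 mm from the dial's axis, 77 mm above the bed. The aluminium tab is a fin that spans 44 to 80 mm from the axis and 50 to 100 mm above the bed, 6 mm thick, with a 3 mm rubber cheek on each flat side (12 mm thick over both). Pushed sideways (tangentially) it turns the dial. Site x points inward along the tab to the axis, y across its flat sides
- tab_aim (a point): the point that the tab points at: on the dial's radius through the tab, 100 mm from the axis, at the level of the label discs, moving with the dial; it lies over the centre of a label disc when the tab points exactly at it
- label_cross: the label disc with the upright cross (crosshair) mark: white, 34 mm in diameter, its black raised mark 28 mm across with 6 mm wide arms, its top 50 mm above the bed; origin at the disc's centre on its underside (45 mm above the bed). The four label discs lie on the housing on a circle of radius 100 mm about the dial's axis, at dial angles -1.4, -0.7, +0.7 and +1.4, in any order: one has this cross, the others a single bar, a ring and a small dot
- console: the fixed control box: grey, 150 mm (x) by 160 mm (y), 50 mm tall, with a short joystick (reaching 90 mm above the bed) on its half away from the robot. Origin: centre of its underside
- save (a joint): travel (m) of the larger round button on the control box, 36 mm in diameter: 0 released, 0.006 fully down (about 4 N); springs back
- save_top (a point): centre of the top of the larger button (36 mm in diameter); it is pressed straight down
- reject (a joint): travel (m) of the smaller round button on the control box, 18 mm in diameter: 0 released, 0.006 fully down; not to be pressed
- reject_top (a point): centre of the top of the smaller button
- chuck: a stepped steel centring chuck, 40 mm in diameter, 66 mm tall, standing on the bed between turret and control box; to be left alone
- lens: a black stepped lens barrel, 36 mm in diameter, 44 mm tall, standing on the turret housing's rear deck; to be left alone
- filter_ring: an aluminium filter ring, 40 mm across, 10 mm tall, lying on the turret housing's rear deck; to be left alone
- ring_gauge: a steel ring gauge, 64 mm across, 22 mm tall, lying on the bed to the left, nearer the robot than the turret; to be left alone
- gauge_block: an upright steel gauge block, 35 x 12 mm, 50 mm tall, on the bed left of the turret; to be left alone
- plug_gauge: a dark steel plug gauge, 28 mm in diameter, 75 mm tall, standing on the bed left of the turret; to be left alone
- bottle: a water bottle, 60 mm in diameter, 190 mm tall, standing behind the control box; to be left alone

How it is judged (in metres and radians):
On the way, in this order (a step that is already met when the one before it is completed fails the run):
1. the fingers touch the tab (contact force between any of dial_c2, dial_c3, dial_c4 and the fingers above 0.2 N), for 0.02 s.
2. the tab points at the cross label and rests (horizontal distance between tab_aim and label_cross below 0.011 m and velocity of joint dial between -0.1 and 0.1 rad/s), for 0.3 s.
3. the larger button is pressed down (value of joint save above 0.0045 m), for 0.05 s.
At the end, for the whole second after the job is handed in: The point 100 mm out along the tab lies within 11 mm (about 6 degrees) of the cross label's centre, both buttons are up after the larger was pressed at least 4.5 mm, and every loose thing stands within 20 mm of where it was (horizontal distance between tab_aim and label_cross below 0.011 m and value of joint each of save, reject below 0.0015 m and distance of each of chuck, lens, filter_ring, ring_gauge, gauge_block, plug_gauge, bottle from where it was at the start of the episode below 0.02 m); the robot touches nothing.
It fails at once if the smaller button is pressed (value of joint reject above 0.003 m).
It fails at once if the larger button is pressed while the tab does not point at the cross (value of joint save above 0.003 m and not (horizontal distance between tab_aim and label_cross below 0.011 m)).
It fails at once if the tab is pinched: both its cheeks are pressed at once (contact force between each of dial_c3, dial_c4 and the fingers above 1 N).
It fails at once if a loose thing is lifted, carried, knocked over or pushed away by more than 20 mm (not (distance of chuck from where it was at the start of the episode below 0.02 m) or not (distance of lens from where it was at the start of the episode below 0.02 m) or not (distance of filter_ring from where it was at the start of the episode below 0.02 m) or not (distance of ring_gauge from where it was at the start of the episode below 0.02 m) or not (distance of gauge_block from where it was at the start of the episode below 0.02 m) or not (distance of plug_gauge from where it was at the start of the episode below 0.02 m) or not (distance of bottle from where it was at the start of the episode below 0.02 m) or angle between any of chuck, lens, filter_ring, ring_gauge, gauge_block, plug_gauge, bottle's own z axis and vertical above 0.5 rad).
It also fails if it takes over 48 s, if anything falls off the work surface, if the arm or the gripper's body presses on something with over 40 N, if the wrist force passes 120 N, or if a joint passes its speed limit or range.

## Working session

There is one attempt and no reset: what is moved stays moved. The work goes in short steps, Python scripts to look and compute and a tool call to move; the robot and the scene stay as the last step left them, time stands still between calls to the robot, and variables do not carry over. Pictures are saved under pics/ and viewed, about 8 in all and at most 12, crops included, and the job is handed in when it is done.

Besides the shell and the picture viewer there is one more tool, called after "Emit:" as name([rows], argument=value, ...), one row to a line, values as JSON. carry_out: Moves the arm, as the interface text tells. Its arguments: {"type":"object","properties":{"rows":{"type":"array"},"hand":{"type":"number"}},"required":["rows"]}

```bash
mkdir -p pics
python3 - <<'E'
from plant import *
import cv2
print(get_obs())
for n in("scene","top","wrist"):
    i=camera_info(n); print(n,i)
    cv2.imwrite(f"pics/{n}0.png",capture(n)[:,:,::-1])
E
```

```text
{'time': 0.0, 'joint_positions': array([ 1.19601209e+00,  3.42743493e-01,  1.52502586e+00,  2.99999509e-06,
        1.27539208e+00, -1.46009204e-01]), 'dq': array([ 0.00087936,  0.00133666,  0.00102428, -0.00047155, -0.00128928,
        0.00140106]), 'tau': array([-1.13132042e-03, -4.31247067e+01, -2.44225323e+01,  7.17013143e-02,
        5.61280386e-02, -1.27172584e-04]), 'tool_pos': array([118.89256807, 510.94012531, 226.03109655]), 'tcp_rot': array([ 2.99375485,  1.56922754, -1.94741004]), 'contact_force': array([ 0.42680865,  0.08899348, -0.12303223]), 'moment': array([ 0.00224702, -0.01808734, -0.02485028]), 'grip_width': 92.21234418180144}
scene {'camera_matrix': array([[448.21665773,   0.        , 326.06595369],
       [  0.        , 448.21665773, 201.63279895],
       [  0.        ,   0.        ,   1.        ]]), 'pose': array([[-6.42809338e-01,  5.81847634e-01, -4.98246410e-01,
         1.06195453e+03],
       [ 7.65964598e-01,  4.79967706e-01, -4.27702275e-01,
         4.89440443e+02],
       [-9.71537039e-03, -6.56570127e-01, -7.54202413e-01,
         9.14100815e+02],
    
[... 439 characters left out ...]
      [ 1.05098264e-02, -1.67778578e-01, -9.85768681e-01,
         1.16786497e+03],
       [ 0.00000000e+00,  0.00000000e+00,  0.00000000e+00,
         1.00000000e+00]])}
wrist {'camera_matrix': array([[309.70691629,   0.        , 321.21055408],
       [  0.        , 309.70691629, 199.61456269],
       [  0.        ,   0.        ,   1.        ]]), 'mount': array([[-6.53731701e-06, -2.81132994e-01,  9.59668818e-01,
        -1.59002657e+02],
       [-5.31869481e-04, -9.59668681e-01, -2.81132957e-01,
         7.38577520e+01],
       [ 9.99999859e-01, -5.12256412e-04, -1.43252401e-04,
         3.58546479e-01],
       [ 0.00000000e+00,  0.00000000e+00,  0.00000000e+00,
         1.00000000e+00]])}
```

View pics/top0.png

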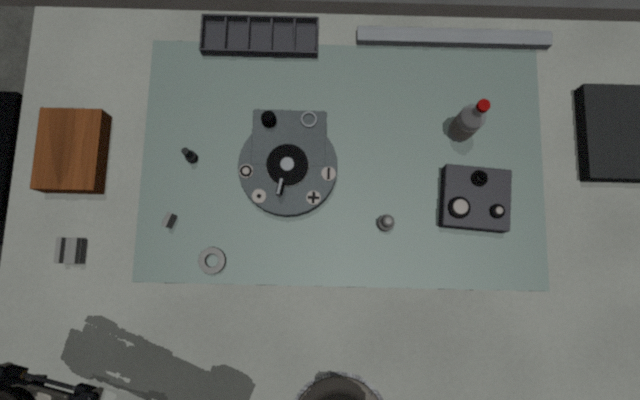

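View pics/scene0.png

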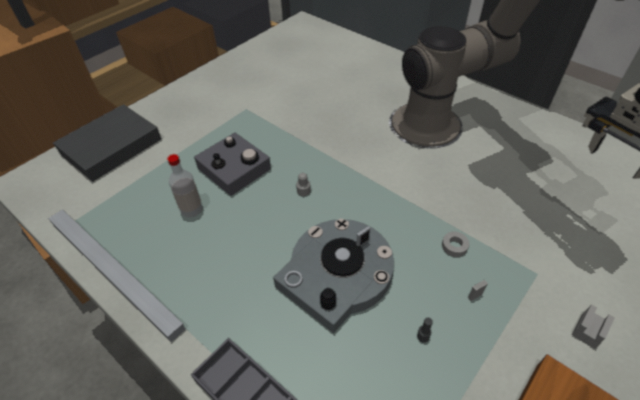

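Top view: hub (287,164), tab (280,187) to its lower left, cross label (313,198), bar (329,173), dot (259,196), ring (246,171), save button (459,207), reject (497,211), chuck (385,222). Next I refine these with masks and check them in both views.

```bash
cat > h.py <<'E'
import numpy as np, cv2
from plant import *
def cast(n,uv,z):
    i=camera_info(n);T=i["pose"];K=i["camera_matrix"]
    d=T[:3,:3]@np.linalg.solve(K,[uv[0],uv[1],1.]);o=T[:3,3]
    return (o+d*(z-o[2])/d[2])[:2]
def proj(n,p):
    i=camera_info(n);T=i["pose"];c=i["camera_matrix"]@(T[:3,:3].T@(np.array(p,float)-T[:3,3]));return c[:2]/c[2]
def blobs(im,box,thr,close=5):
    x0,y0,x1,y1=box;g=im[y0:y1,x0:x1].min(2)
    m=cv2.morphologyEx((g>thr).astype(np.uint8),cv2.MORPH_CLOSE,np.ones((close,close)))
    out=[]
    for c in cv2.findContours(m,cv2.RETR_EXTERNAL,cv2.CHAIN_APPROX_NONE)[0]:
        a=cv2.contourArea(c)
        if a>25:
            (u,v),ax,an=cv2.fitEllipse(c);out.append((u+x0,v+y0,a,ax))
    return out
E
python3 - <<'E'
from h import *
np.set_printoptions(precision=1,suppress=True)
for n,boxes in(("top",[(235,100,345,220),(435,160,515,235)]),("scene",[(270,210,400,330),(195,130,275,195)])):
    im=cv2.imread(f"pics/{n}0.png")
    for b,zs in zip(boxes,([50,64],[50,60])):
        for thr in(130,165):
            for u,v,a,ax in blobs(im,b,thr): print(n,thr,"uv %.1f %.1f a %.0f"%(u,v,a),np.array(ax),[cast(n,(u,v),z) for z in zs])
a=cv2.imread("pics/top0.png")
A=cv2.resize(a[100:225,230:350],None,fx=4,fy=4,interpolation=cv2.INTER_CUBIC);B=cv2.resize(a[155:240,435:515],None,fx=4,fy=4,interpolation=cv2.INTER_CUBIC)
B=cv2.copyMakeBorder(B,0,A.shape[0]-B.shape[0],0,0,cv2.BORDER_CONSTANT);cv2.imwrite("pics/crop.png",np.hstack([A,B]))
E
```

```text
top 130 uv 312.6 196.4 a 28 [10.9 12. ] [array([518.2,  70.6]), array([515.9,  70.4])]
top 130 uv 258.5 195.5 a 103 [11.5 11.5] [array([517.3, 198.3]), array([515. , 196.4])]
top 130 uv 333.8 208.2 a 442 [23.1 37.8] [array([491.4,  19.8]), array([489.4,  20.2])]
top 130 uv 328.1 172.8 a 40 [10.3 11.3] [array([576.2,  35.2]), array([573.1,  35.4])]
top 130 uv 287.3 163.4 a 68 [ 9.2 10. ] [array([596.8, 133.2]), array([593.4, 132.2])]
top 130 uv 460.3 206.2 a 102 [10.9 12. ] [array([ 503.5, -278.8]), array([ 502. , -275.9])]
scene 130 uv 370.2 292.7 a 1264 [63.2 84.9] [array([630.9, 241.6]), array([637.8, 245.6])]
scene 130 uv 342.0 253.5 a 83 [ 9.3 11.6] [array([589.9, 130.7]), array([597.5, 136.5])]
scene 130 uv 384.3 251.0 a 110 [10.3 13.7] [array([521.7, 202.1]), array([530.4, 206.7])]
scene 130 uv 293.0 291.1 a 1562 [52.8 95.4] [array([734.9, 110. ]), array([740.2, 116.1])]
scene 130 uv 314.6 230.5 a 86 [ 9. 14.] [array([579.7,  37.5]), array([587.5,  44.8])]
scene 130 uv 248.5 152.8 a 52 [7.1 9.6] [array([ 490.3, -287.8]), array([ 496.9, -278.8])]
scene 130 uv 201.0 134.1 a 110 [ 9.7 21.8] [array([ 523.6, -455.8]), array([ 529.8, -444.9])]
```

View pics/crop.png

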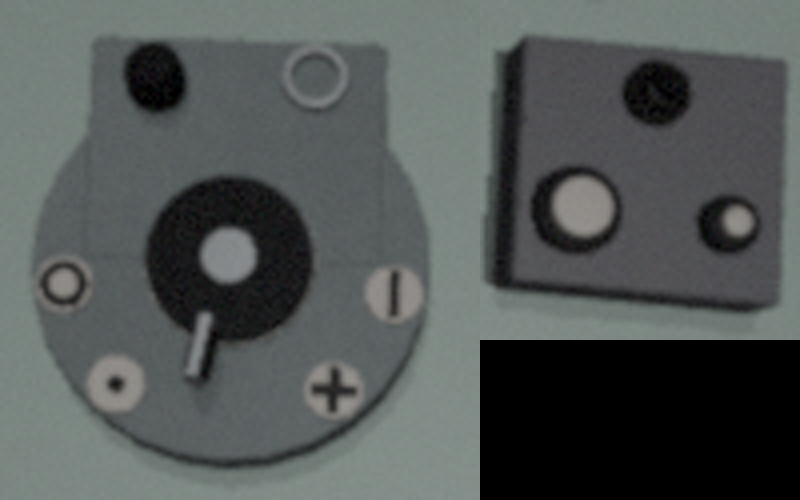

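Crop: ring (64,284), dot (116,384), cross (334,390), bar (394,294), hub (228,255), tab top edge about (205,313) to (193,378). The save cap is at (583,207) and reject at (740,221), both in crop pixels at 4x.

Run:
```python
from h import *
from scipy.optimize import least_squares
from scipy.spatial.transform import Rotation as Ro
np.set_printoptions(precision=2,suppress=True)
f=lambda x,y,o=(230,100):((x+.5)/4-.5+o[0],(y+.5)/4-.5+o[1])
L=np.array([cast("top",f(*p),50) for p in((64,284),(116,384),(334,390),(394,294))])
A=np.array([-1.4,-.7,.7,1.4])
r=least_squares(lambda q:(L-np.c_[q[0]-100*np.cos(q[2]+A),q[1]-100*np.sin(q[2]+A)]).ravel(),[595,133,0])
print("turret",r.x,r.fun); c=r.x[:2]
for p in((205,313),(193,378)):
    w=cast("top",f(*p),100)-c;print("tab end",np.hypot(*w),"dial",(np.arctan2(-w[1],-w[0])-r.x[2]+np.pi)%(2*np.pi)-np.pi)
print("hub",cast("top",f(228,255),64),"cross",L[2])
for z in(60,65,70):print("save",cast("top",f(103,207,(435,155)),z),"rej",cast("top",f(260,221,(435,155)),z))
for n,p in(("chuck",(385,222)),):print(n,cast("top",p,60))
R=Ro.from_euler("xyz",get_obs()["tcp_rot"]).as_matrix();print(R)
im=cv2.imread("pics/wrist0.png");cv2.imwrite("pics/w.png",im)
```

```text
turret [593.2  133.32  -0.  ] [-0.05 -0.25  0.03 -0.1   0.24  0.05 -0.22  0.3 ]
tab end 43.473959562791244 dial -0.21450688168057397
tab end 81.38100053008412 dial -0.17785155323028823
hub [593.47 133.74] cross [516.65  69.31]
save [ 501.57 -276.02] rej [ 495.55 -367.93]
save [ 500.8  -274.56] rej [ 494.81 -366.05]
save [ 500.02 -273.09] rej [ 494.06 -364.17]
chuck [460.51 -99.45]
[[-0.   -0.97  0.23]
 [-0.    0.23  0.97]
 [-1.    0.   -0.  ]]
```

View pics/wrist0.png

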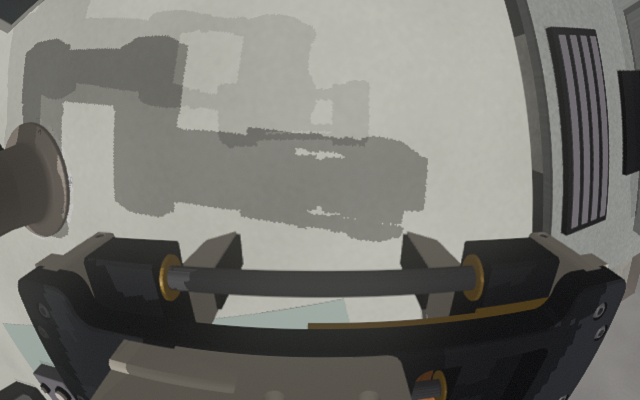

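Turret is near (594,134) with yaw ≈0, dial ≈ -0.19, and the cross sits at +0.7. I'll close the fingers and go above the tab's left (+y) side.

Emit:
carry_out([
  [30,-23,0,0],
  [60,-46,0,0],
  [90,-69,0,0],
  [120,-92,0,0],
  [150,-115,0,0],
  [180,-138,0,0],
  [210,-161,0,0],
  [240,-184,0,0],
  [270,-207,0,1],
  [300,-230,0,1],
  [330,-253,-10,1],
  [360,-276,-20,2],
  [390,-299,-40,2],
  [405,-310,-50,2],
  [419,-320,-60,2],
  [419,-320,-60,2],
  [419,-320,-60,2],
  [419,-320,-60,2],
], hand=0)

```text
time: 1.65
tool_pos: [537.4, 191.6, 166.5]
tcp_rot: [2.567, 1.57, -2.339]
contact_force: [-0.2, -0.5, 0.4]
grip_width: 0.8
```

Run:
```python
from h import *
print(get_obs()["tool_pos"],get_obs()["grip_width"])
a=capture("scene")[:,:,::-1];b=capture("top")[:,:,::-1];w=capture("wrist")[:,:,::-1]
A=cv2.resize(a[190:310,270:420],None,fx=2.6,fy=2.6);B=cv2.resize(b[100:220,220:370],None,fx=2.6,fy=2.6)
W=cv2.resize(w,(390,244))
o=np.zeros((560,782,3),np.uint8);o[:312,:390]=A;o[:312,392:782]=B;o[314:558,:390]=W;cv2.imwrite("pics/p1.png",o)
```

```text
[537.37344255 191.55588259 166.48055063] 0.7838044755186429
```

View pics/p1.png

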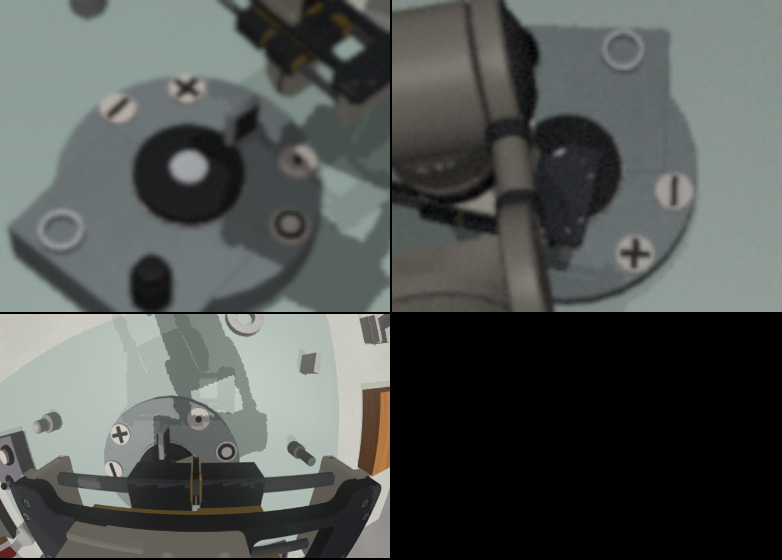

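The view shows the closed fingers left of the tab, between it and the dot and ring labels, with a clear way down. I'll descend and then ease up to the tab.

Emit:
carry_out([
  [0,0,-35,0],
  [0,0,-70,0],
  [0,0,-96,0],
  [0,0,-96,0],
  [0,0,-96,0],
  [-1,-6,-96,0],
  [-2,-11,-96,0],
  [-3,-15,-96,0],
  [-3,-18,-96,0],
  [-4,-20,-96,0],
  [-4,-20,-96,0],
  [-4,-20,-96,0],
])

```text
time: 2.8
tool_pos: [533.6, 171.8, 71.4]
tcp_rot: [-1.818, 1.57, -0.44]
contact_force: [0.8, 0.1, -0.2]
grip_width: 0.4
```

Run:
```python
from h import *
a=capture("scene")[:,:,::-1];w=capture("wrist")[:,:,::-1]
A=cv2.resize(a[190:310,280:420],None,fx=2.8,fy=2.8)
W=cv2.resize(w[120:320,160:440],None,fx=1.4,fy=1.4)
o=np.zeros((340,790,3),np.uint8);o[:336,:392]=A;o[:280,394:786]=W;cv2.imwrite("pics/p2.png",o)
```

```text
(no output)
```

View pics/p2.png

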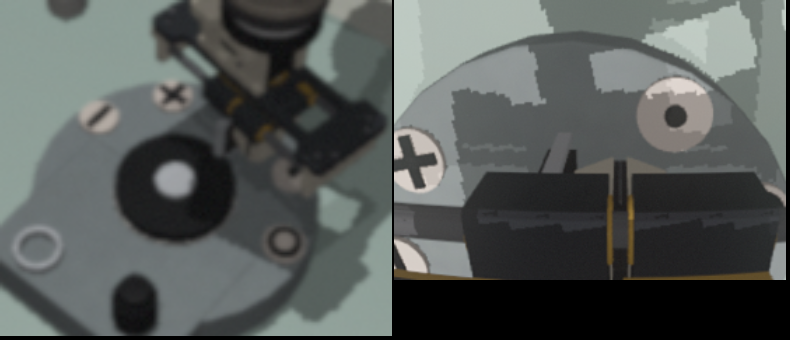

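Fingers are down beside the tab with almost no gap. I'll push along the arc, turning with the tab, and stop a little short of the label.

Emit:
carry_out([
  [-1.5,-3,0,2.5],
  [-3,-5.5,0,5],
  [-4.5,-9,0,8],
  [-6,-12,0,11],
  [-7,-15,0,14],
  [-8,-18.5,0,16.5],
  [-9,-22,0,19.5],
  [-9.5,-25.5,0,22.5],
  [-10,-29,0,25],
  [-10.5,-32.5,0,28],
  [-10.5,-36,0,31],
  [-10.5,-39.5,0,34],
  [-10,-43,0,36.5],
  [-10,-46.5,0,39.5],
  [-9.5,-49,0,41.5],
  [-9,-51,0,43],
  [-9,-52.5,0,44.5],
  [-8.5,-53.5,0,45],
  [-8.5,-53.5,0,45],
])

```text
time: 4.48
tool_pos: [524.9, 118.8, 71.1]
tcp_rot: [-1.612, 1.57, 0.552]
contact_force: [-1.8, 0.6, 0.3]
grip_width: 0.5
```

Run:
```python
from h import *
a=capture("scene")[:,:,::-1];w=capture("wrist")[:,:,::-1]
A=cv2.resize(a[190:310,280:420],None,fx=2.8,fy=2.8)
W=cv2.resize(w[100:300,160:440],None,fx=1.4,fy=1.4)
o=np.zeros((340,790,3),np.uint8);o[:336,:392]=A;o[:280,394:786]=W;cv2.imwrite("pics/p3.png",o)
```

```text
(no output)
```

View pics/p3.png

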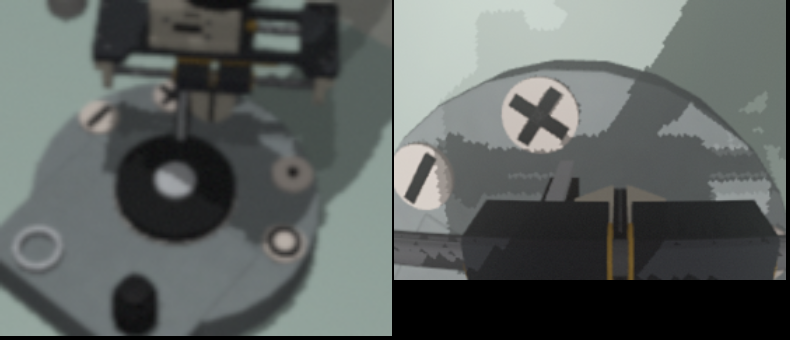

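Tab is just short of the cross, and the 1.9 N reaction confirms contact. I'll do the last 0.1 rad, then back off, lift and move toward the console to clear the top view.

Emit:
carry_out([
  [0.5,-2.3,0,2],
  [1,-4.5,0,4],
  [2,-6.5,0,5.5],
  [2,-6.5,0,5.5],
  [2,-6.5,0,5.5],
  [2,-6.5,0,5.5],
  [-3,-1,0,5.5],
  [-10,7,0,5.5],
  [-16,15,0,5.5],
  [-16,15,10,5.5],
  [-16,15,45,5.5],
  [-16,15,80,5.5],
  [-16,15,110,5.5],
  [-16,15,110,5.5],
])

```text
time: 5.75
tool_pos: [512.0, 134.6, 188.2]
tcp_rot: [-2.14, 1.558, 0.12]
contact_force: [1.9, 0.8, 0.2]
grip_width: 0.5
```

Run:
```python
from h import *
print({k:get_obs()[k] for k in("tool_pos","contact_force","joint_positions")})
```

```text
{'tool_pos': array([512.04410882, 134.55947764, 188.23421884]), 'contact_force': array([1.90807867, 0.79495937, 0.20857634]), 'joint_positions': array([ 1.12104861e-01,  3.76894840e-01,  1.58376578e+00,  1.10556697e-04,
        1.16791095e+00, -2.14789435e+00])}
```

Emit:
carry_out([
  [0,-30,-8,-4],
  [-1,-60,-8,-8],
  [-2,-90,-8,-12],
  [-3,-120,-8,-16],
  [-4,-150,-8,-20],
  [-5,-180,-8,-24],
  [-6,-210,-8,-28],
  [-7,-240,-8,-32],
  [-8,-270,-8,-36],
  [-9,-300,-8,-40],
  [-10,-330,-8,-45],
  [-11,-355,-8,-45],
  [-11,-380,-8,-45],
  [-11,-395,-8,-45],
  [-11,-409,-8,-45],
  [-11,-409,-8,-45],
  [-11,-409,-8,-45],
])

```text
time: 7.17
tool_pos: [501.0, -274.0, 180.1]
tcp_rot: [-2.112, 1.558, -0.638]
contact_force: [0.3, -0.6, 0.3]
grip_width: 0.8
```

Run:
```python
from h import *
o=get_obs();print(o["tool_pos"],o["contact_force"],o["joint_positions"][5])
b=capture("top")[:,:,::-1];a=capture("scene")[:,:,::-1];w=capture("wrist")[:,:,::-1]
cv2.imwrite("pics/top4.png",b);cv2.imwrite("pics/scene4.png",a);cv2.imwrite("pics/wrist4.png",w)
A=cv2.resize(b[100:225,230:350],None,fx=4,fy=4,interpolation=cv2.INTER_CUBIC)
B=cv2.resize(w,(312,195));C=cv2.resize(a[100:220,170:290],(312,300))
B=np.vstack([B,C,np.zeros((5,312,3),np.uint8)]);cv2.imwrite("pics/p4.png",np.hstack([A,B]))
```

```text
[ 500.96272115 -274.02892934  180.09411469] [ 0.28370214 -0.64205705  0.27273593] -2.1087393683949767
```

View pics/p4.png

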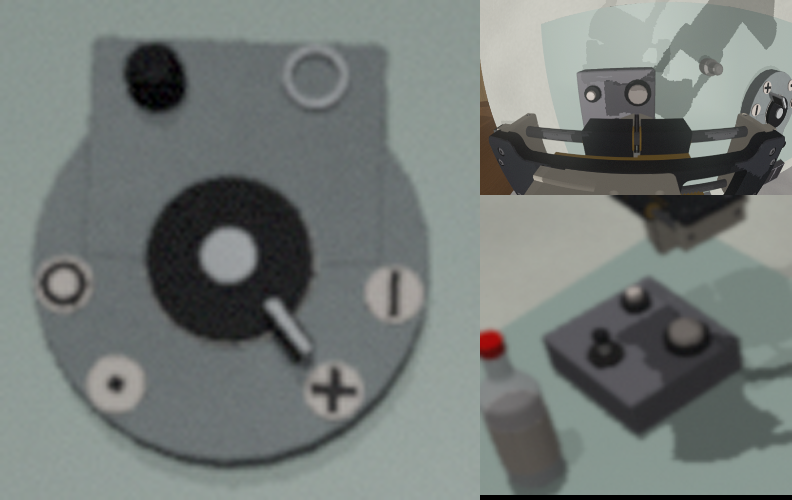

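Tab now points at about the cross (top edge (272,302) to (306,354), cross centre (334,390)). All labels and loose items look unmoved. In the wrist view the save cap is at panel (638,94) and reject at (593,94). I'll measure the dial angle and refine the save cap position.

Run:
```python
from h import *
from scipy.spatial.transform import Rotation as Ro
np.set_printoptions(precision=2,suppress=True)
f=lambda x,y,o=(230,100):((x+.5)/4-.5+o[0],(y+.5)/4-.5+o[1])
im=cv2.imread("pics/top4.png");G=cv2.resize(im[100:225,230:350],None,fx=4,fy=4,interpolation=cv2.INTER_CUBIC)
m=(G.min(2)>105).astype(np.uint8);m[:290]=0;m[362:]=0;m[:,:255]=0;m[:,325:]=0
n,l,s,ce=cv2.connectedComponentsWithStats(m)
k=1+np.argmax(s[1:,4]);ys,xs=np.where(l==k);print("tab blob",s[k])
P=np.array([cast("top",f(x,y),100) for x,y in zip(xs,ys)])
c=np.array([593.2,133.32]);mu=P.mean(0);v=np.linalg.svd(P-mu)[2][0] if len(P)<3000 else None
w=mu-c;print("r",np.hypot(*w),"dial by centre",np.arctan2(-w[1],-w[0]),"by axis",np.arctan2(-v[1],-v[0]),np.arctan2(v[1],v[0]))
o=get_obs();R=Ro.from_euler("xyz",o["tcp_rot"]).as_matrix();I=camera_info("wrist");M=I["mount"];K=I["camera_matrix"]
W=cv2.imread("pics/wrist4.png")
for u,vv,a,ax in blobs(W,(180,130,400,240),130,3):
    d=np.array([u-K[0,2],vv-K[1,2]])/K[0,0];t=np.hypot(*d);ray=np.r_[d/t*np.sin(t),np.cos(t)]
    O=o["tool_pos"]+R@M[:3,3];D=R@M[:3,:3]@ray
    print("wrist %.0f %.0f %.0f"%(u,vv,a),[(O+D*(z-O[2])/D[2])[:2] for z in(55,60,65,70)])
```

```text
tab blob [301 290  24  72 884]
r 70.91892786426476 dial by centre 0.8696489757149761 by axis 0.1155504451279322 -3.026042208461861
wrist 364 236 55 [array([ 554.17, -236.35]), array([ 551.92, -236.85]), array([ 549.66, -237.35]), array([ 547.4 , -237.85])]
wrist 226 196 208 [array([ 499.91, -367.82]), array([ 498.61, -366.  ]), array([ 497.31, -364.18]), array([ 496.  , -362.37])]
wrist 324 198 728 [array([ 509.99, -272.55]), array([ 508.51, -272.41]), array([ 507.03, -272.28]), array([ 505.55, -272.14])]
wrist 242 176 202 [array([ 480.98, -348.74]), array([ 480.01, -347.26]), array([ 479.04, -345.78]), array([ 478.07, -344.3 ])]
wrist 255 157 29 [array([ 464.14, -332.36]), array([ 463.46, -331.17]), array([ 462.79, -329.98]), array([ 462.12, -328.79])]
wrist 388 149 723 [array([ 468.55, -207.96]), array([ 467.8 , -208.96]), array([ 467.05, -209.97]), array([ 466.3 , -210.97])]
wrist -399 -144 4452 [array([620.93, -99.73]), array([ 617.49, -102.65]), array([ 614.06, -105.56]), array([ 610.62, -108.47])]
```

Run:
```python
from h import *
f=lambda x,y,o=(230,100):((x+.5)/4-.5+o[0],(y+.5)/4-.5+o[1])
im=cv2.imread("pics/top4.png");G=cv2.resize(im[100:225,230:350],None,fx=4,fy=4,interpolation=cv2.INTER_CUBIC)
c=np.array([593.2,133.32])
for t in(115,125,135):
    m=(G.min(2)>t).astype(np.uint8);n,l,s,ce=cv2.connectedComponentsWithStats(m)
    k=l[325,287]
    ys,xs=np.where(l==k);print(t,k,s[k])
    if k:
        P=np.array([cast("top",f(x,y),100) for x,y in zip(xs,ys)]);w=P.mean(0)-c
        vx,vy,_,_=cv2.fitLine(P.astype(np.float32),cv2.DIST_L2,0,.01,.01).ravel()
        print("r",np.hypot(*w),"dial",np.arctan2(-w[1],-w[0]),"axis",np.arctan(vy/vx))
for p in((272,302),(306,354)):
    w=cast("top",f(*p),100)-c;print(np.hypot(*w),np.arctan2(-w[1],-w[0]))
```

```text
115 5 [267 301  43  50 619]
r 61.2625057785168 dial 0.6692885527301028 axis 0.68110263
125 8 [268 302  41  48 512]
r 61.180794211521146 dial 0.6687970241406099 axis 0.67859286
135 20 [270 302  38  47 393]
r 61.09579033730843 dial 0.6690523524156102 axis 0.6723598
45.10643315967629 0.6792790228030708
80.8553327068839 0.6439316122230063
```

Dial ≈0.67 against 0.70, so about 3 mm off at the label, well within 11 mm. Now I lower over the save button.

Emit:
carry_out([
  [1.5,1,-35,0],
  [1.5,1,-70,0],
  [1.5,1,-95,0],
  [1.5,1,-103,0],
  [1.5,1,-105,0],
  [1.5,1,-105,0],
  [1.5,1,-105,0],
])

```text
time: 7.9
tool_pos: [503.8, -272.5, 77.0]
tcp_rot: [-2.114, 1.555, -0.638]
contact_force: [0.4, -0.3, 0.6]
grip_width: 0.1
```

Emit:
carry_out([
  [0,0,-1,0],
  [0,0,-2,0],
  [0,0,-3,0],
  [0,0,-4,0],
  [0,0,-4,0],
  [0,0,-4,0],
])

```text
time: 8.4
tool_pos: [503.7, -272.5, 73.0]
tcp_rot: [-2.113, 1.555, -0.637]
contact_force: [-0.1, 0.0, -0.3]
grip_width: 0.3
```

Emit:
carry_out([
  [0,0,-1,0],
  [0,0,-2,0],
  [0,0,-3,0],
  [0,0,-4,0],
  [0,0,-4,0],
  [0,0,-4,0],
])

```text
time: 8.9
tool_pos: [503.8, -272.6, 69.1]
tcp_rot: [-2.114, 1.555, -0.638]
contact_force: [0.5, 0.3, 1.4]
grip_width: 0.4
```

Run:
```python
from h import *
a=capture("scene")[:,:,::-1];cv2.imwrite("pics/p5.png",cv2.resize(a[110:200,190:290],(600,540),interpolation=cv2.INTER_CUBIC))
```

```text
(no output)
```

View pics/p5.png

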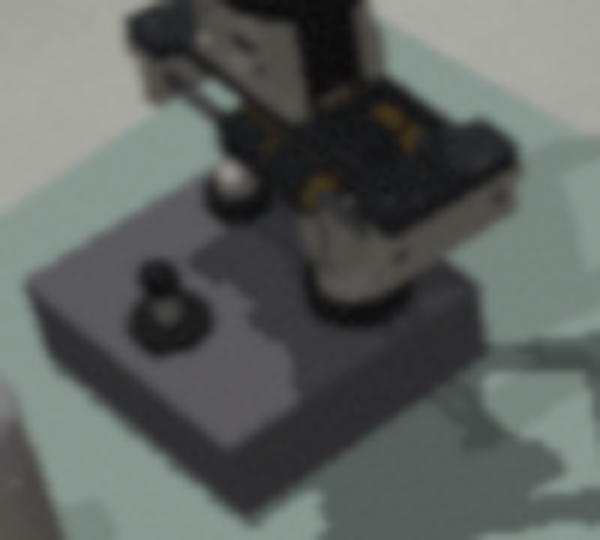

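The fingertips are on the big button's cap, over its dark collar and clear of the small one, with force starting at 1.4 N. Pressing on in small steps.

Emit:
carry_out([
  [0,0,-1,0],
  [0,0,-2,0],
  [0,0,-3,0],
  [0,0,-3,0],
  [0,0,-3,0],
])

```text
time: 9.37
tool_pos: [503.8, -272.6, 66.3]
tcp_rot: [-2.113, 1.555, -0.637]
contact_force: [-0.6, 0.8, 4.8]
grip_width: 0.9
```

Emit:
carry_out([
  [0,0,-1,0],
  [0,0,-2,0],
  [0,0,-2,0],
  [0,0,-2,0],
])

```text
time: 9.7
tool_pos: [503.9, -272.7, 66.0]
tcp_rot: [-2.123, 1.554, -0.646]
contact_force: [-3.5, 2.6, 16.5]
grip_width: 0.3
```

Bottomed out: 16.5 N with z stalled at 66. I'll release straight up.

Emit:
carry_out([
  [0,0,3,0],
  [0,0,8,0],
  [0,0,20,0],
  [0,0,45,0],
  [0,0,75,0],
  [0,0,105,0],
  [-10,0,125,0],
  [-30,0,135,0],
  [-50,0,140,0],
  [-60,0,140,0],
  [-60,0,140,0],
  [-60,0,140,0],
])

```text
time: 10.7
tool_pos: [443.9, -272.7, 205.5]
tcp_rot: [-2.102, 1.554, -0.627]
contact_force: [-0.1, 0.0, -0.0]
grip_width: 0.7
```

Run:
```python
from h import *
o=get_obs();print(o["tool_pos"],o["contact_force"],o["time"])
b=capture("top")[:,:,::-1];a=capture("scene")[:,:,::-1]
b0=cv2.imread("pics/top4.png");a0=cv2.imread("pics/scene0.png")
print("turret diff",cv2.absdiff(b,b0)[100:225,230:350].max())
s=slice(110,200),slice(190,290)
cv2.imwrite("pics/p6.png",np.vstack([np.hstack([cv2.resize(x[s],(400,250)) for x in(a0,a)]),cv2.resize(b[85:275,135:515],(800,350))]))
```

```text
[ 443.8866851  -272.68424336  205.53187263] [-0.0774858   0.04443148 -0.01456952] 10.7
turret diff 24
```

View pics/p6.png

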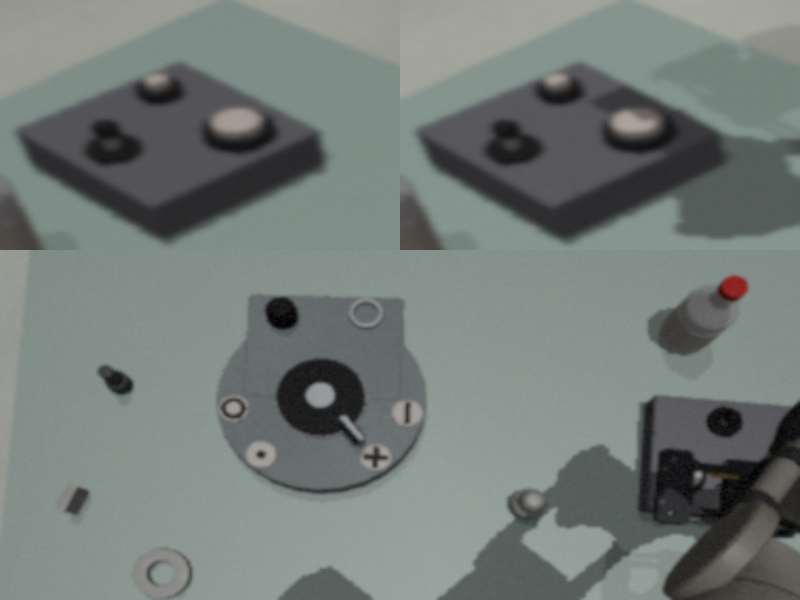

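Both buttons are up, the tab is still on the cross, every loose item is in place and the arm is clear. Handing in.

```bash
python3 -c "
from plant import *
print(close_job())"
```

```text
the job is handed in; nothing more can be done
None
```

I pushed the tab with the outside of the closed fingers until it pointed at the cross label. Then I pressed the larger button fully down, let it up and handed the job in at about 11 s; no verdict was reported.

- **Tab:** the top picture put the dial at about 0.67 rad against the cross at 0.70. That is about 3 mm off at the label, with 11 mm allowed. The turret looked unchanged after the press, apart from image noise.
- **Larger button:** I stopped pressing when the height stalled at z = 66 mm with 16.5 N of force. I have no direct reading of the button travel, so "fully down" rests on that stall.
- **Last pictures:** both buttons were up, all the loose things looked to be in their starting places, and the contact force was about 0 N with the arm clear.
- **Disagreements:** the scene and top cameras differed by 3–4 mm throughout. My first automatic tab measurement picked the wrong patch, so I redid it with a tighter mask.

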